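Sort the tea ware after a tasting

TASK

Tidy the tea table: stand the two white cups upright beside each other in the blue-lined tray, stand the two green tins upright in the red-lined tray, and seat the orange lacquer box flat and right way up in the round recess of the dark plinth. Set the porcelain cups down gently, never letting them fall, and leave the amber glass pitcher and the clay teapot where they stand.

Things in the scene. Friction and masses are not known exactly. Their poses are not given: they have to be found in the camera images.
- cup_a: White porcelain tea cup without handle, open at the top, standing upright on the table: 53 mm across the rim, 49 mm across at 12 mm height, 38 mm at the foot, 45 mm tall, about 90 g. Origin: centre of its underside; z up. Its twin is identical. 
- cup_b: White porcelain tea cup without handle, open at the top, standing upright on the table: 53 mm across the rim, 49 mm across at 12 mm height, 38 mm at the foot, 45 mm tall, about 90 g. Origin: centre of its underside; z up. Its twin is identical. 
- tin_a: Green round tea tin with a green lid and a thin brass band around its side, standing upright: straight cylinder 46 mm in diameter, 70 mm tall with lid, closed and rigid, about 120 g. Origin: centre of its underside; z up. Its twin is identical. 
- tin_b: Green round tea tin with a green lid and a thin brass band around its side, standing upright: straight cylinder 46 mm in diameter, 70 mm tall with lid, closed and rigid, about 120 g. Origin: centre of its underside; z up. Its twin is identical. 
- lacquer_box: Orange lacquer box, a closed rigid disc with a brass dot in the middle of its top: 56 mm in diameter, 24 mm tall, about 80 g, lying flat on the table. Origin: centre of its underside; z up.
- cup_tray: Shallow light-wood tray lined with blue felt, fixed to the table: 120 mm (its x) by 180 mm (its y) outside, inside 110 by 170 mm, walls 5 mm thick with the rim 16 mm above the table, inner floor 5 mm above the table. Origin: centre of its underside at table level; its y is the long direction, lying roughly across the table; turned up to 0.25 rad. Both white cups go here, either one at either end.
- tin_tray: Shallow light-wood tray lined with red felt, fixed to the table: 120 mm (its x) by 180 mm (its y) outside, inside 110 by 170 mm, walls 5 mm thick with the rim 16 mm above the table, inner floor 5 mm above the table. Origin: centre of its underside at table level; its y is the long direction, lying roughly across the table; turned up to 0.25 rad. Both green tins go here, either one at either end.
- plinth: Dark wooden display plinth, fixed to the table: 110 by 110 mm, 22 mm tall, with a round flat-bottomed recess in the middle of its top, 68 mm in diameter and 8 mm deep with a pale floor (floor 14 mm above the table). Origin: centre of its underside at table level, under the recess's centre; turned up to 0.25 rad. The lacquer box goes into the recess, where its upper 16 mm stand proud.
- pitcher: Bystander: handleless amber glass pitcher, open at the top, up to 60 mm in diameter, 65 mm tall, standing in the row among the things to sort. Loose; leave it alone. Origin: centre of its underside.
- teapot: Bystander: small reddish-brown clay teapot at the left side of the table, body 100 mm in diameter, 83 mm tall to the top of its lid knob, spout and handle reaching 80 mm from its axis. Loose; leave it alone. Origin: centre of its underside.
There are look-alikes about, which are no part of the job. What is shaped like the tin_b but pink is not meant. Leave any pink look-alike of the cup_a alone.

How it is judged:
By the outcome, as a careful person would: the job done as asked, in the order asked, and still so for the second after the job is handed in, with the robot touching nothing.
It also fails if it takes over 122 s, if anything falls off the work surface, if the arm or the gripper's body presses on something with over 40 N, if the wrist force passes 120 N, or if a joint passes its speed limit or range.

ROBOT

A 6-joint arm with a two-finger parallel gripper is mounted at the origin on the work surface. World frame = base frame: x ahead of the robot, y to its left, z up, the work surface at z = 0. Lengths are in m, angles in rad, forces in N, time in s.
With the tool pointing down it reaches from about 0.35 to 0.875 m from the base axis. Payload 4.2 kg.
Tool frame: the origin (TCP) lies on the centre line of the jaws, within the pads' length; the fingertips stand 19 mm ahead of it and the grasp point (between the pads) is the TCP (finger_overhang is the z of the fingertips in the tool frame, in m); z points along the fingers, y is the direction in which the jaws open and shut (so a half turn about z gives the same grasp; the last joint's range is limited). The gripper opens to 85 mm and grips with 20 to 120 N. Pads are 22 mm wide; open, the fingers measure 114 mm over their backs; the gripper's body (76 mm by 85 mm) begins 54 mm behind the grasp point. The pads swing forward as they close: fully open they stand 13 mm farther back than shut.
Start: joints at [-1.059, 0.385, 0.008, 0, -1.194, -0.259], TCP at [0.156, -0.605, 0.219] pointing down, gripper open.
Joint ranges: [-3.14, 3.14], [-1.21, 2.06], [-1.07, 1.41], [-3.16, 2.05], [-2.99, -0.16], [-3.1, 3.1]. Speed limits (rad/s): [2.79, 2.79, 3.14, 3.14, 3.14, 3.14].

INTERFACE

Orientations are given as a rotation vector (axis times angle).
In Python, from station import * gives the robot as it stands. The module is installed in compiled form; this text tells all that it offers. Calls block until the motion is done:
- reach(position, orientation): joint-space move of the TCP to a pose.
- move_linear(position, frame=None, rate=0.15, guard=None): straight line of the TCP; frame=None keeps the orientation; rate is the mean speed in m/s. With guard (N) it stops when the force on the tool has changed by that much, and returns True; else False.
- movej(angles): joint-space move.
- let_go() and close_gripper(force=None): open the fingers fully, or close them until they stop; force is the grip in N (None keeps the last).
- pause(seconds).
- inverse_kinematics(position, orientation): joint angles nearest the present ones, or None.
- observe(): the state.
- grab_frame(name): name is "scene" or "top"; returns (picture, depth): 420x560x3 uint8, red, green, blue; 420x560 float32, m along the optical axis (not along the pixel's ray), 0 where there is no reading.
- camera_info(name): a dict with "vertical_fov" (degrees; the focal length in pixels is half the picture's height over the tangent of half this angle, whatever the lens; pixels are square), "cx", "cy" (the principal point, pixels), "cam_to_world" (4x4, takes a point from camera to world coordinates). Camera axes: x right, y up, looking along -z (the intrinsics and any distortion apply to the point x, -y, -z); pixel columns grow to the right and rows downward; lengths in m; the calibration is good to about 2 mm. A picture is of the moment at which its call begins. camera_info takes no time and is no camera call.
A pose or a line that the arm cannot do raises PlanningError and nothing moves.
- close_job(): hands the job in, once; it reports no verdict.
The state is a dict: "time_s": time; "joints": joint angles; "joint_vel": joint speeds; "joint_efforts": joint torques, N m; "tcp_pos": TCP position; "orientation": TCP orientation; "force": force on the tool from outside, world axes, zero at the start; "wrist_torque": the same for the moment, N m; "gripper_width": finger opening in m.
Only numpy, scipy, OpenCV 4.12 (cv2) and the standard library are available. Lean on these libraries where they do the work, as an engineer would, in place of code of your own. Each camera call takes 0.05 s, during which the arm holds its last target.

## Working session

There is one attempt and no reset: what is moved stays moved. The work goes in short steps, each a Python script; the robot and the scene stay as the last script left them, time stands still between calls to the robot, and variables do not carry over. Pictures are saved under pics/ and viewed, and the job is handed in when it is done.

```bash
ls; mkdir -p pics
python3 - <<'E'
from station import *
import cv2,numpy as np
for n in("scene","top"):
    p,d=grab_frame(n); cv2.imwrite(f"pics/{n}0.png",p[:,:,::-1]); np.savez(f"{n}0.npz",p=p,d=d)
    c=camera_info(n); print(n,c, (d>0).mean())
o=observe(); print(o)
E
```

```text
pics
scene {'vertical_fov': 42.637317359832394, 'cx': 284.3211677657187, 'cy': 199.49818573725872, 'cam_to_world': array([[-0.77479636, -0.39997745,  0.48960049,  1.21093983],
       [ 0.63197457, -0.46883111,  0.61709442,  0.94783692],
       [-0.01728391,  0.78753757,  0.61602422,  0.92891588],
       [ 0.        ,  0.        ,  0.        ,  1.        ]])} 0.9951785714285715
top {'vertical_fov': 54.68378244117234, 'cx': 282.0523713675414, 'cy': 214.7843848685157, 'cam_to_world': array([[ 0.01938038,  0.99353571, -0.11185343,  0.3584349 ],
       [-0.99981136,  0.01911505, -0.00344421,  0.06895623],
       [-0.00128386,  0.11189907,  0.99371875,  1.13860672],
       [ 0.        ,  0.        ,  0.        ,  1.        ]])} 0.9959268707482993
{'time_s': 0.1, 'joints': array([-1.05937998e+00,  3.85487602e-01,  6.76001624e-03, -4.07503593e-04,
       -1.19402963e+00, -2.58600474e-01]), 'joint_vel': array([ 0.0009976 , -0.00051989,  0.00362816,  0.00211285,  0.00052424,
        0.00121731]), 'joint_efforts': array([ 2.78352200e-04, -3.93319380e+01,  1.88929993e+01,  4.19796824e+00,
       -2.62340582e-03,  7.02868419e-06]), 'tcp_pos': array([ 0.15619997, -0.60459559,  0.21752933]), 'orientation': array([ 3.95782527e-01, -3.11617229e+00, -3.07775507e-03]), 'force': array([0.42963586, 0.53525942, 0.49507322]), 'wrist_torque': array([ 0.00285113,  0.02382209, -0.03490878]), 'gripper_width': 0.08536278155201442}
```

View pics/scene0.png

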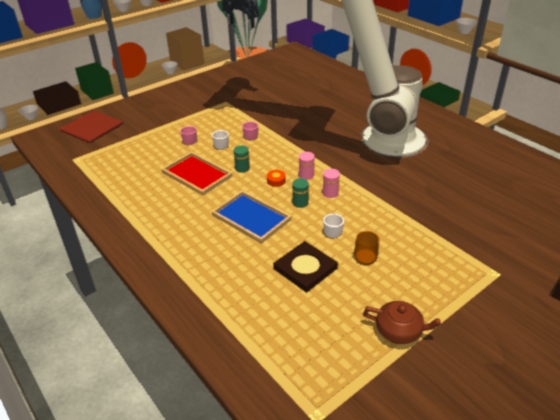

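View pics/top0.png

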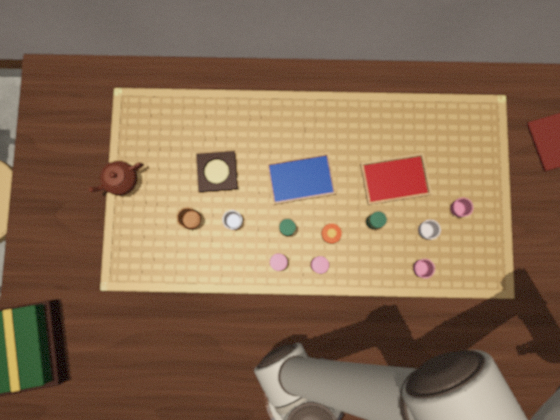

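The top view shows:
- white cups at (233,221) and (429,229)
- green tins at (288,228) and (377,220)
- the orange box at (331,233)
- blue tray at (301,179), red tray at (395,179) and plinth at (217,171)

Look-alikes and bystanders are the pink cups at (461,208) and (424,268), the pink tins at (279,262) and (320,265), the pitcher at (190,219) and the teapot at (118,178). Next I'll check the lens and depth against the table plane.

```bash
cat > h.py <<'E'
import numpy as np,cv2
from station import *
def pts(n,d):
    c=camera_info(n);f=210/np.tan(np.radians(c['vertical_fov']/2))
    v,u=np.mgrid[:420,:560];x=(u-c['cx'])/f*d;y=-(v-c['cy'])/f*d
    P=np.stack([x,y,-d,np.ones_like(d)],-1)@c['cam_to_world'].T
    return P[...,:3]
def ray(n,uv,z,k=0.):
    c=camera_info(n);f=210/np.tan(np.radians(c['vertical_fov']/2))
    K=np.array([[f,0,c['cx']],[0,f,c['cy']],[0,0,1.]])
    q=cv2.undistortPoints(np.array(uv,float).reshape(-1,1,2),K,np.array([k,0,0,0,0.])).reshape(-1,2)
    D=np.c_[q[:,0],-q[:,1],-np.ones(len(q))]@c['cam_to_world'][:3,:3].T
    o=c['cam_to_world'][:3,3]
    return (o+D*((z-o[2])/D[:,2])[:,None])[:,:2]
E
python3 - <<'E'
from h import *
for n in("top","scene"):
    z=np.load(n+"0.npz");P=pts(n,z['d'])
    np.set_printoptions(precision=4,suppress=True)
    L={"top":[(110,110),(150,100),(300,100),(480,105),(495,280),(300,290),(120,280),(150,150),(345,150),(345,210),(250,190),(30,70),(500,65),(40,250),(540,280)],"scene":[(100,160),(200,220),(310,390),(480,275),(230,115),(350,320),(400,220),(250,350),(50,140),(530,230)]}[n]
    for u,v in L: print(n,u,v,np.median(P[v-2:v+3,u-2:u+3].reshape(-1,3),0))
E
```

```text
top 110 110 [0.7834 0.5784 0.0011]
top 150 100 [0.8154 0.4636 0.0011]
top 300 100 [0.8233 0.0272 0.0007]
top 480 105 [ 0.8188 -0.4964 -0.0002]
top 495 280 [ 0.3162 -0.5211 -0.0001]
top 300 290 [ 0.2784  0.0192 -0.0005]
top 120 280 [0.296  0.5187 0.0008]
top 150 150 [0.6664 0.457  0.0002]
top 345 150 [ 0.6777 -0.1042 -0.0001]
top 345 210 [ 0.5036 -0.1048 -0.0004]
top 250 190 [0.5559 0.1654 0.0002]
top 30 70 [ 0.8996  0.8229 -0.0009]
top 500 65 [ 0.9428 -0.5588 -0.0001]
top 40 250 [ 0.3745  0.7483 -0.0006]
top 540 280 [ 0.3186 -0.6457 -0.0015]
scene 100 160 [ 0.7855 -0.5087  0.0015]
scene 200 220 [ 0.7024 -0.0582  0.002 ]
scene 310 390 [0.8126 0.5126 0.0019]
scene 480 275 [0.3059 0.5413 0.0014]
scene 230 115 [ 0.3134 -0.4779  0.0012]
scene 350 320 [0.6331 0.4407 0.0017]
scene 400 220 [0.2953 0.2862 0.0017]
scene 250 350 [0.8465 0.3635 0.0027]
scene 50 140 [ 0.8614 -0.7319  0.0004]
scene 530 230 [0.0723 0.5292 0.0011]
```

Run:
```python
import cv2
a=cv2.imread('pics/top0.png')[140:290,170:480];cv2.imwrite('pics/topcrop.png',cv2.resize(a,None,fx=2.5,fy=2.5,interpolation=cv2.INTER_CUBIC))
```

```text
(no output)
```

View pics/topcrop.png

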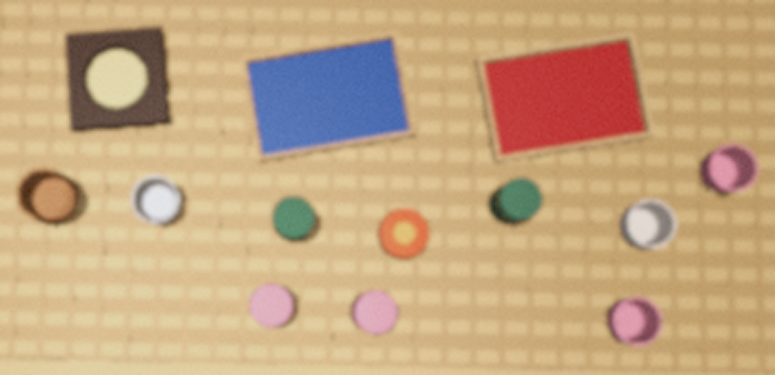

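```bash
cat > det.py <<'E'
from h import *
np.set_printoptions(precision=4,suppress=True)
def blobs(m,mn=30):
    m=cv2.morphologyEx(m.astype(np.uint8),cv2.MORPH_OPEN,np.ones((2,2)))
    n,l,s,c=cv2.connectedComponentsWithStats(m)
    return [(l==i) for i in range(1,n) if s[i,4]>=mn]
def detect(n,p,d,show=True):
    P=pts(n,d);hsv=cv2.cvtColor(p,cv2.COLOR_RGB2HSV).astype(int);H,S,V=hsv[...,0],hsv[...,1],hsv[...,2]
    W=(P[...,0]>.2)&(P[...,0]<.9)&(P[...,1]>-.62)&(P[...,1]<.62)
    M=dict(green=W&(H>65)&(H<95)&(S>90)&(P[...,2]>.060)&(P[...,2]<.085),
      orange=W&(H<14)&(S>170)&(V>170)&(P[...,2]>.015)&(P[...,2]<.05),
      white=W&(S<60)&(P[...,2]>.034)&(P[...,2]<.07),
      red=W&((H<5)|(H>174))&(S>200)&(V>150)&(P[...,2]<.02),
      blue=W&(H>100)&(H<125)&(S>150)&(V>100),
      pale=W&(H>20)&(H<36)&(V>170)&(P[...,2]>.0105)&(P[...,2]<.018)&(P[...,1]>.1)&(P[...,0]>.55),
      amber=W&(P[...,2]>.055)&(P[...,2]<.08)&(H<20)&(S>120)&(V<190))
    zt=dict(green=.07,orange=.024,white=.045,red=.005,blue=.005,pale=.014,amber=.065)
    out={}
    for k,m in M.items():
        for b in blobs(m,15 if k in("white",) else 30):
            cs,_=cv2.findContours(b.astype(np.uint8),cv2.RETR_EXTERNAL,cv2.CHAIN_APPROX_NONE)
            c=max(cs,key=len).reshape(-1,2)
            uv=c.mean(0);xy=ray(n,c,zt[k]).astype(np.float32)
            if len(xy)<6: continue
            if k in("red","blue"): r=cv2.minAreaRect(xy*1000)
            else: r=cv2.fitEllipse(xy*1000)
            q=P[b]
            out.setdefault(k,[]).append(r)
            if show: print(n,k,uv.round(),"c",np.round(r[0],1),"size",np.round(r[1],1),"ang",round(r[2],1),"n",b.sum(),"zmed",round(float(np.median(q[:,2])),4), "dep ctr",((q.max(0)+q.min(0))/2)[:2])
    return out
E
python3 - <<'E'
from det import *
for n in("top","scene"):
    z=np.load(n+"0.npz");detect(n,z['p'],z['d'])
E
```

```text
top white [227. 216.] c [470.9 215.9] size [23.4 36.7] ang 61.1 n 32 zmed 0.0303 dep ctr [0.4735 0.2208]
top white [438. 228.] c [ 449.3 -329.3] size [46.4 52.3] ang 159.8 n 41 zmed 0.0394 dep ctr [ 0.4526 -0.3561]
top white [423. 232.] c [ 443.  -310.6] size [10.  28.5] ang 101.7 n 26 zmed 0.0415 dep ctr [ 0.4457 -0.3144]
top white [274. 260.] c [360.1  91.7] size [13.3 19. ] ang 68.3 n 27 zmed 0.069 dep ctr [0.3607 0.0927]
top white [282. 259.] c [362.5  69.1] size [ 6.3 18. ] ang 0.9 n 17 zmed 0.0691 dep ctr [0.3624 0.0692]
top white [281. 268.] c [338.8  73.7] size [ 7.8 13.1] ang 111.8 n 16 zmed 0.0685 dep ctr [0.3381 0.074 ]
top pale [216. 172.] c [603.1 256.1] size [60.8 63.8] ang 76.6 n 371 zmed 0.0142 dep ctr [0.4968 0.1797]
top amber [116. 177.] c [574.3 520.3] size [67.8 70. ] ang 9.6 n 517 zmed 0.0647 dep ctr [0.4846 0.3155]
top amber [ 93. 190.] c [536.4 580.8] size [12.1 17.3] ang 1.1 n 30 zmed 0.0619 dep ctr [0.5383 0.5982]
scene green [242. 152.] c [ 480.8 -168.8] size [36.1 47.6] ang 146.8 n 99 zmed 0.0697 dep ctr [ 0.4787 -0.1734]
scene green [301. 186.] c [455.9  6
[... 571 characters left out ...]
g 56.9 n 75 zmed 0.0384 dep ctr [0.8198 0.5774]
scene red [198. 173.] c [ 591.5 -248.6] size [ 94.  150.1] ang 10.1 n 899 zmed 0.0068 dep ctr [ 0.5936 -0.2401]
scene blue [252. 216.] c [587.   19.6] size [ 95.2 155.5] ang 10.8 n 1288 zmed 0.0069 dep ctr [0.8699 0.4424]
scene pale [305. 265.] c [601.3 261.4] size [52.  56.5] ang 58.5 n 259 zmed 0.0159 dep ctr [0.6048 0.2655]
scene amber [368. 241.] c [473.8 334. ] size [51.1 59.3] ang 130.2 n 195 zmed 0.0596 dep ctr [0.4528 0.3281]
scene amber [400. 317.] c [585.6 533.5] size [72.5 78.3] ang 33.9 n 830 zmed 0.0657 dep ctr [0.8767 0.7183]
scene amber [437. 323.] c [544.7 591.7] size [14.4 20.4] ang 98.5 n 56 zmed 0.0625 dep ctr [0.5184 0.582 ]
```

Run:
```python
from h import *
np.set_printoptions(precision=4,suppress=True)
t=np.load("top0.npz");h=cv2.cvtColor(t['p'],cv2.COLOR_RGB2HSV)
for u,v in [(288,228),(377,220),(331,226),(331,233),(301,179),(395,179),(429,229),(234,221),(279,262)]: print(u,v,h[v,u],t['p'][v,u])
# mat corners: hull polygon
for n in("top","scene"):
    z=np.load(n+"0.npz");h=cv2.cvtColor(z['p'],cv2.COLOR_RGB2HSV);P=pts(n,z['d'])
    m=((h[...,0]>14)&(h[...,0]<30)&(h[...,1]>90)&(h[...,2]>120)&(abs(P[...,2])<.006)).astype(np.uint8)
    m=cv2.morphologyEx(m,cv2.MORPH_OPEN,np.ones((3,3)))
    nn,l,s,c=cv2.connectedComponentsWithStats(m);i=1+np.argmax(s[1:,4])
    cs,_=cv2.findContours((l==i).astype(np.uint8),cv2.RETR_EXTERNAL,cv2.CHAIN_APPROX_NONE)
    hull=cv2.convexHull(max(cs,key=len))
    ap=cv2.approxPolyDP(hull,8,True).reshape(-1,2)
    print(n,ap.tolist());print(ray(n,ap,0))
```

```text
288 228 [ 70  87 141] [ 93 141 109]
377 220 [ 71  88 128] [ 84 128 100]
331 226 [  9 170 222] [222 119  74]
331 233 [ 21 121 225] [225 192 118]
301 179 [111 135 180] [ 85 114 180]
395 179 [  0 180 191] [191  58  56]
429 229 [ 13  18 225] [225 216 209]
234 221 [120   5 233] [228 228 233]
279 262 [170  55 223] [223 175 191]
top [[113, 96], [125, 87], [503, 94], [512, 296], [109, 280]]
[[ 0.826   0.573 ]
 [ 0.854   0.5397]
 [ 0.8535 -0.5646]
 [ 0.2735 -0.5653]
 [ 0.2954  0.5491]]
scene [[72, 159], [228, 104], [500, 275], [325, 418], [310, 419]]
[[ 0.8495 -0.5753]
 [ 0.2722 -0.5528]
 [ 0.2686  0.5704]
 [ 0.8286  0.5722]
 [ 0.8511  0.556 ]]
```

```bash
cat > det2.py <<'E'
from h import *
np.set_printoptions(precision=4,suppress=True)
def fitxy(n,mask,z,kind):
    cs,_=cv2.findContours(mask.astype(np.uint8),cv2.RETR_EXTERNAL,cv2.CHAIN_APPROX_NONE)
    c=max(cs,key=cv2.contourArea)
    if kind!="rect": c=cv2.convexHull(c)
    c=c.reshape(-1,2);xy=(ray(n,c,z)*1000).astype(np.float32)
    if kind=="rect": r=cv2.minAreaRect(xy)
    else: r=cv2.fitEllipse(xy)
    return r,c.mean(0)
def detect(n,p,d):
    P=pts(n,d);Z=P[...,2];hsv=cv2.cvtColor(p,cv2.COLOR_RGB2HSV).astype(int);H,S,V=[hsv[...,i] for i in range(3)]
    W=(P[...,0]>.2)&(P[...,0]<.9)&(P[...,1]>-.62)&(P[...,1]<.62)
    wh=W&(S<60)&(Z>.003)&~((H>150)&(S>25))
    M=dict(green=(W&(H>55)&(H<100)&(S>60)&(Z>.062)&(Z<.085),.07,"e"),
      orange=(W&(H<26)&(S>100)&(V>170)&(Z>.018)&(Z<.032)&(P[...,0]<.62),.024,"e"),
      white=(W&(S<70)&(Z>.004)&(Z<.062)&~((H>140)&(S>25)),.045,"e"),
      red=(W&((H<8)|(H>172))&(S>140)&(V>120)&(Z<.02),.005,"rect"),
      blue=(W&(H>100)&(H<125)&(S>100)&(V>90)&(Z<.02),.005,"rect"),
      pale=(W&(H>15)&(H<40)&(V>150)&(S<150)&(Z>.008)&(Z<.024)&(P[...,1]>.1)&(P[...,0]>.54),.014,"e"))
    for k,(m,z,kind) in M.items():
        m=cv2.morphologyEx(m.astype(np.uint8),cv2.MORPH_CLOSE,np.ones((3,3)));m=cv2.morphologyEx(m,cv2.MORPH_OPEN,np.ones((3,3)))
        nn,l,s,_=cv2.connectedComponentsWithStats(m)
        for i in range(1,nn):
            if s[i,4]<60: continue
            r,uv=fitxy(n,l==i,z,kind)
            print(n,k,uv.round(),"c",np.round(r[0],1),"size",np.round(r[1],1),"ang",round(r[2],1),"n",s[i,4],"zmed",round(float(np.median(Z[l==i])),4))
    # raised-blob centres by depth
    for nm,zlo,zt in (("cup",.036,.055),("tall",.060,.09)):
        m=(W&(Z>zlo)&(Z<zt)).astype(np.uint8);nn,l,s,_=cv2.connectedComponentsWithStats(m)
        for i in range(1,nn):
            if s[i,4]<25 or s[i,4]>800: continue
            q=P[l==i]
            c,rr=cv2.minEnclosingCircle((q[:,:2]*1000).astype(np.float32));print("  depth",n,nm,np.round(c,1),round(rr,1),s[i,4])
E
python3 - <<'E'
from det2 import *
for n in("top","scene"):
    z=np.load(n+"0.npz");detect(n,z['p'],z['d'])
E
```

```text
top green [378. 220.] c [ 471.7 -179.4] size [38.1 40.6] ang 3.8 n 177 zmed 0.069
top green [286. 227.] c [447.  59.] size [38.5 40.7] ang 86.6 n 182 zmed 0.0692
top orange [332. 232.] c [437.4 -64.4] size [54.3 55.2] ang 22.1 n 321 zmed 0.0232
top white [216. 171.] c [597.9 255.4] size [60.4 62.6] ang 14.4 n 394 zmed 0.0139
top white [232. 219.] c [466.9 207.2] size [50.7 54.2] ang 139.6 n 300 zmed 0.0092
top white [430. 229.] c [ 450.3 -325.4] size [52.  60.4] ang 15.3 n 344 zmed 0.0209
top red [395. 179.] c [ 596.1 -246.4] size [106.2 165.6] ang 10.2 n 2143 zmed 0.0048
top blue [301. 178.] c [592.2  22.4] size [101.5 161.9] ang 10.7 n 2012 zmed 0.0048
top pale [217. 171.] c [605.9 260.6] size [67.4 68.4] ang 13.7 n 454 zmed 0.0141
  depth top cup [577.5 520.9] 73.5 486
  depth top cup [ 514.3 -419.4] 26.6 105
  depth top cup [474.9 336.6] 23.0 30
  depth top cup [466.9 319.3] 27.8 42
  depth top cup [467.3 208.5] 26.1 78
  depth top cup [ 451.3 -330.1] 27.2 101
  depth top cup [ 346.7 -312.8] 26.7 96
  depth top tall [577.9 524.3] 34.0 402
  depth top tall [537.9 585. ] 7.3 25
  d
[... 970 characters left out ...]
depth scene cup [ 452.1 -326.5] 29.9 113
  depth scene cup [ 477.1 -177.5] 23.2 81
  depth scene cup [354.1 -24.7] 22.7 89
  depth scene cup [359.5  86.6] 24.5 95
  depth scene cup [456.1  67.6] 20.7 94
  depth scene cup [468.2 210.6] 29.4 160
  depth scene cup [460.3 320.3] 23.0 100
  depth scene cup [472.2 329.1] 29.5 157
  depth scene cup [576.1 540.2] 59.9 654
  depth scene cup [616.5 476.8] 13.0 54
  depth scene tall [ 474.2 -179.3] 25.1 145
  depth scene tall [353.9 -30.3] 26.3 151
  depth scene tall [358.   82.5] 25.5 180
  depth scene tall [451.1  59.6] 25.6 187
  depth scene tall [470.9 327.6] 30.5 141
  depth scene tall [579.3 528.5] 35.8 667
  depth scene tall [541.2 587.6] 7.5 42
```

The enlarged crop confirms the choice. The white cups are at full-frame (233,221) and (429,229), and the green tins are at (288,228) and (377,220). The box with its brass dot is at (331,233). The pink cups, pink tins and amber pitcher are excluded. The two views agree to about 3 mm. Now the first cup: I'll hover over it and check where the fingertips are before descending.

```bash
cat > act.py <<'E'
from det2 import *
PHI=np.radians(10.7)
ex=np.array([np.cos(PHI),np.sin(PHI)]);ey=np.array([-ex[1],ex[0]])
BLUE=np.array([.592,.021]);RED=np.array([.596,-.2475]);PL=np.array([.6045,.258])
def orient(pos,phi):
    best=None;j=observe()['joints']
    for k in(0,1):
        a=(phi+np.pi/2)/2+k*np.pi/2
        o=np.pi*np.array([np.cos(a),np.sin(a),0]);q=inverse_kinematics(pos,o)
        if q is None: continue
        s=abs(q[5])
        if best is None or s<best[0]: best=(s,o,q)
    return best[1]
def hover(xy,z,phi=PHI):
    p=[xy[0],xy[1],z];o=orient(p,phi);reach(p,o);return o
def down(xy,z,rate=.1,guard=None):
    return move_linear([xy[0],xy[1],z],rate=rate,guard=guard)
def st(s=""):
    o=observe();print(s,"t",round(o['time_s'],2),"tcp",o['tcp_pos'],"F",o['force'],"w",round(o['gripper_width'],4),"j6",round(o['joints'][5],2))
def shot(tag):
    for n in("scene","top"):
        p,d=grab_frame(n);cv2.imwrite(f"pics/{n}_{tag}.png",p[:,:,::-1]);np.savez(f"{n}_{tag}.npz",p=p,d=d)
E
python3 - <<'E'
from act import *
c=np.array([.4675,.209])
hover(c,.15);st("hover")
p,d=grab_frame("scene");np.savez("hov.npz",p=p,d=d);cv2.imwrite("pics/hov.png",cv2.resize(p[60:300,200:480,::-1],None,fx=2.5,fy=2.5))
P=pts("scene",d);m=(np.hypot(P[...,0]-c[0],P[...,1]-c[1])<.075)&(P[...,2]>.07)
q=P[m];
for lo in np.arange(.10,.2,.01):
    s=q[(q[:,2]>lo)&(q[:,2]<=lo+.01)];print(round(lo,2),len(s),(s-[*c,0])[:, :2]@ex if len(s)<4 else [((s[:,:2]-c)@ex).min(),((s[:,:2]-c)@ex).max()])
print("zmin",np.sort(q[:,2])[:5])
E
```

```text
hover t 3.17 tcp [0.4678 0.2085 0.15  ] F [ 0.6089 -0.1723 -0.7342] w 0.0855 j6 -0.55
0.1 0 []
0.11 0 []
0.12 0 []
0.13 0 []
0.14 0 []
0.15 0 []
0.16 0 []
0.17 10 [np.float64(-0.046184126948282084), np.float64(0.049419396687670855)]
0.18 54 [np.float64(-0.051202951337503744), np.float64(0.056688495571641885)]
0.19 60 [np.float64(-0.05037370092470609), np.float64(0.06048873290423774)]
zmin [0.1755 0.1768 0.1773 0.1783 0.1786]
```

View pics/hov.png

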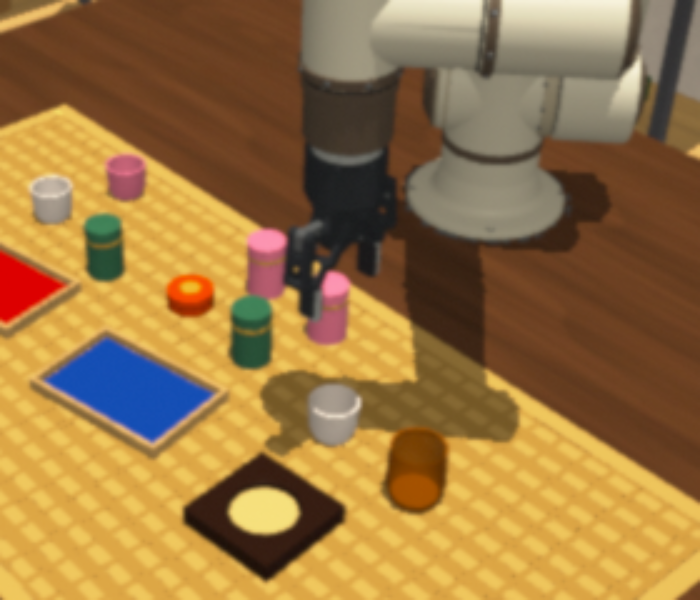

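Run:
```python
from act import *
z=np.load("hov.npz");P=pts("scene",z['d']);c=np.array([.4678,.2085])
m=(np.linalg.norm(P[...,:2]-c,axis=-1)<.12)&(P[...,2]>.09)
q=P[m];a=(q[:,:2]-c)@ex;b=(q[:,:2]-c)@ey
i=np.argsort(q[:,2])[:25]
print(np.c_[a,b,q[:,2]][i])
# expected tip pixel if tip at z=.131 / .144 , a=+0.05
cc=camera_info("scene");f=210/np.tan(np.radians(cc['vertical_fov']/2));T=np.linalg.inv(cc['cam_to_world'])
for s in(.05,-.05):
  for zz in(.131,.144,.157,.17,.18):
    w=T@np.r_[c+s*ex,zz,1];print(s,zz,cc['cx']+f*w[0]/-w[2],cc['cy']-f*w[1]/-w[2])
```

```text
[[-0.0464 -0.0043  0.1755]
 [ 0.0474 -0.001   0.1768]
 [-0.0438  0.0034  0.1773]
 [ 0.0492  0.0061  0.1783]
 [-0.0432 -0.0081  0.1786]
 [-0.0437  0.0003  0.179 ]
 [ 0.0487  0.0086  0.1791]
 [-0.0441  0.0088  0.1795]
 [ 0.0475  0.0048  0.1795]
 [-0.0422  0.0072  0.1799]
 [-0.044   0.003   0.18  ]
 [ 0.0513 -0.004   0.1805]
 [-0.0418 -0.0044  0.1809]
 [-0.0433 -0.0084  0.1813]
 [-0.0448 -0.0065  0.1814]
 [ 0.0481  0.0081  0.1814]
 [-0.047   0.0038  0.1817]
 [-0.0514  0.0095  0.1818]
 [-0.0447  0.0083  0.1819]
 [-0.0453  0.0107  0.1826]
 [-0.045  -0.0097  0.1828]
 [-0.0419  0.0072  0.183 ]
 [ 0.0485  0.0112  0.1831]
 [-0.0421  0.0012  0.1832]
 [-0.0402 -0.0004  0.1835]]
0.05 0.131 322.1577149478991 203.07853800190688
0.05 0.144 322.3006699656605 198.77619907785487
0.05 0.157 322.4454338195911 194.41942186699174
0.05 0.17 322.5920410595797 190.0071665643917
0.05 0.18 322.70609245986316 186.57470377668344
-0.05 0.131 346.31120016009965 183.66152370819123
-0.05 0.144 346.59283409104967 179.43476358824068
-0.05 0.157 346.8778714322431 175.1569251105064
-0.05 0.17 347.16637425156773 170.82707676055347
-0.05 0.18 347.39069754695356 167.4604342693077
```

The open fingertips show at about z=0.176 while the TCP reads 0.150, which doesn't fit the stated overhang. I'll close the gripper in the air and measure again.

Run:
```python
from act import *
close_gripper(20);st("closed")
c=observe()['tcp_pos'][:2]
shot("cl")
for n in("scene","top"):
    z=np.load(n+"_cl.npz");P=pts(n,z['d'])
    m=(np.linalg.norm(P[...,:2]-c,axis=-1)<.12)&(P[...,2]>.09);q=P[m];a=(q[:,:2]-c)@ex;b=(q[:,:2]-c)@ey
    i=np.argsort(q[:,2])[:12];print(n,np.c_[a,b,q[:,2]][i])
p=np.load("scene_cl.npz")['p'];cv2.imwrite("pics/cl.png",cv2.resize(p[60:300,200:480,::-1],None,fx=2.5,fy=2.5))
let_go();st()
```

```text
closed t 3.98 tcp [0.4675 0.209  0.15  ] F [-0.1524 -0.4568 -0.2671] w -0.0001 j6 -0.55
scene [[ 0.006  -0.0024  0.1642]
 [ 0.0071 -0.0047  0.1667]
 [ 0.005   0.0055  0.1672]
 [ 0.0068  0.0097  0.1672]
 [-0.0039  0.0108  0.1675]
 [ 0.0087  0.0023  0.1678]
 [ 0.0054  0.0086  0.1688]
 [ 0.0101  0.0091  0.1689]
 [ 0.0044  0.0108  0.1693]
 [ 0.0042  0.0076  0.1706]
 [ 0.01   -0.0058  0.1708]
 [ 0.0107  0.0006  0.1712]]
top [[-0.0282 -0.0121  0.2057]
 [-0.0311 -0.0124  0.2112]
 [-0.0335 -0.0123  0.2132]
 [-0.0245 -0.0137  0.2132]
 [-0.0269 -0.0135  0.2142]
 [-0.0362 -0.0124  0.217 ]
 [-0.0261 -0.0071  0.2178]
 [-0.0245 -0.01    0.2198]
 [-0.0226 -0.0126  0.2201]
 [-0.0389 -0.0125  0.2209]
 [-0.0411 -0.0122  0.2211]
 [-0.025  -0.0123  0.2212]]
 t 4.87 tcp [0.4675 0.209  0.15  ] F [-0.1774 -0.2364  0.3074] w 0.0856 j6 -0.55
```

View pics/cl.png

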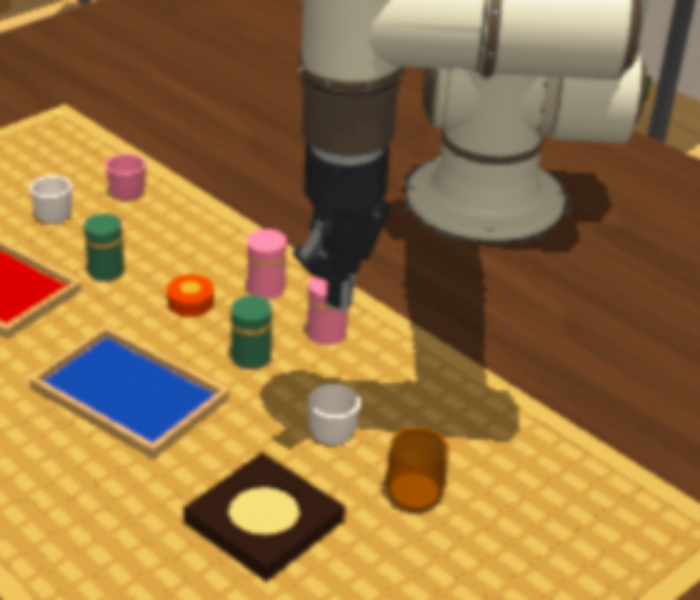

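Closed, the tips sit about 33 mm higher than stated. I'll settle it with a slow guarded touch on bare mat.

Run:
```python
from act import *
c=np.array([.46,.135])
close_gripper(20)
hover(c,.10)
r=down(c,.025,rate=.08,guard=4);st(f"1 {r}")
if not r:
    r=down(c,-.03,rate=.03,guard=4);st(f"2 {r}")
down(c,.12,rate=.15);let_go();st()
```

```text
1 False t 7.17 tcp [0.4604 0.1353 0.0254] F [-0.2208  0.0724  0.5119] w -0.0002 j6 -0.44
2 True t 8.38 tcp [ 0.4601  0.135  -0.0127] F [-1.3931 -0.7691  6.3531] w -0.0 j6 -0.44
 t 10.2 tcp [0.46  0.135 0.12 ] F [0.2188 0.5083 0.9403] w 0.0857 j6 -0.44
```

The touch came at a commanded z of −0.0127. So the true grasp point is about 31.5 mm above the reported TCP, and the camera was right. I'll build that offset in and pick the first cup.

```bash
cat >> act.py <<'E'
OFF=.0315
def hover(xy,z,phi=PHI):
    p=[xy[0],xy[1],z-OFF];o=orient(p,phi);reach(p,o);return o
def down(xy,z,rate=.1,guard=None):
    return move_linear([xy[0],xy[1],z-OFF],rate=rate,guard=guard)
def pick(xy,zg,force,zh=.16):
    hover(xy,zh);r=down(xy,zg,rate=.12,guard=6);st(f"at {r}")
    if r: return False
    close_gripper(force);st("grip");down(xy,zh,rate=.12);st("up");return True
def place(xy,zg,zh=.16,floor=.005):
    # zg: grasp height above the object's bottom
    hover(xy,zh);down(xy,zg+floor+.008,rate=.12)
    r=down(xy,zg+floor-.004,rate=.02,guard=2.5);st(f"placed {r}")
    pause(.2);let_go();pause(.2);down(xy,zh,rate=.12);st("clear")
E
python3 - <<'E'
from act import *
print(pick(np.array([.4675,.209]),.031,30))
p,d=grab_frame("scene");cv2.imwrite("pics/p1.png",cv2.resize(p[60:300,200:480,::-1],None,fx=2.5,fy=2.5))
E
```

```text
at False t 11.82 tcp [0.468  0.2093 0.0002] F [-0.7093 -0.2872  0.9397] w 0.0854 j6 -0.55
grip t 12.25 tcp [0.4679 0.2093 0.0004] F [-1.1256 -1.1191  6.0609] w 0.0508 j6 -0.55
up t 13.47 tcp [0.4669 0.2086 0.1276] F [ 0.4543 -0.2473 -0.7902] w 0.0507 j6 -0.55
True
```

View pics/p1.png

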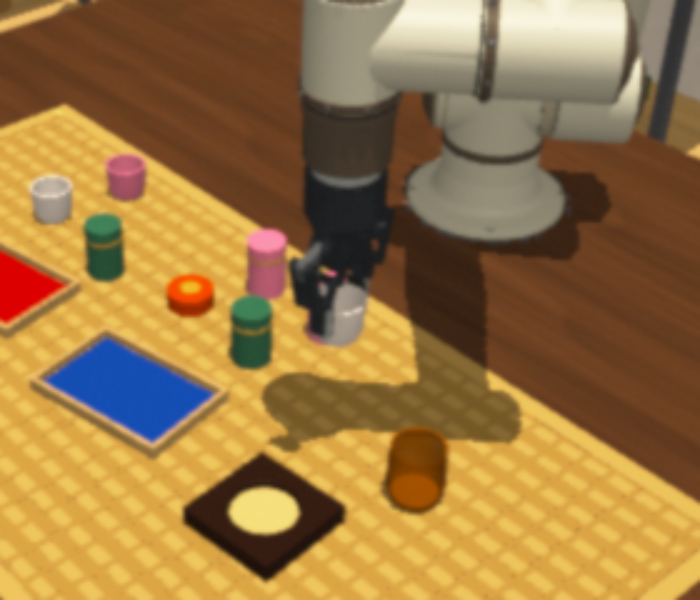

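The cup is held upright at (340,310) in the crop, with the jaws at 50.7 mm as expected. Next I'll place it.

Run:
```python
from act import *
place(BLUE+.042*ey,.031)
p,d=grab_frame("scene");cv2.imwrite("pics/p2.png",cv2.resize(p[60:300,200:480,::-1],None,fx=2.5,fy=2.5))
```

```text
placed True t 15.86 tcp [0.5845 0.0623 0.0054] F [-2.0625 -0.3302  3.7089] w 0.051 j6 -0.19
clear t 17.88 tcp [0.5836 0.0621 0.1276] F [ 0.1737  0.0589 -1.9348] w 0.0854 j6 -0.19
```

View pics/p2.png

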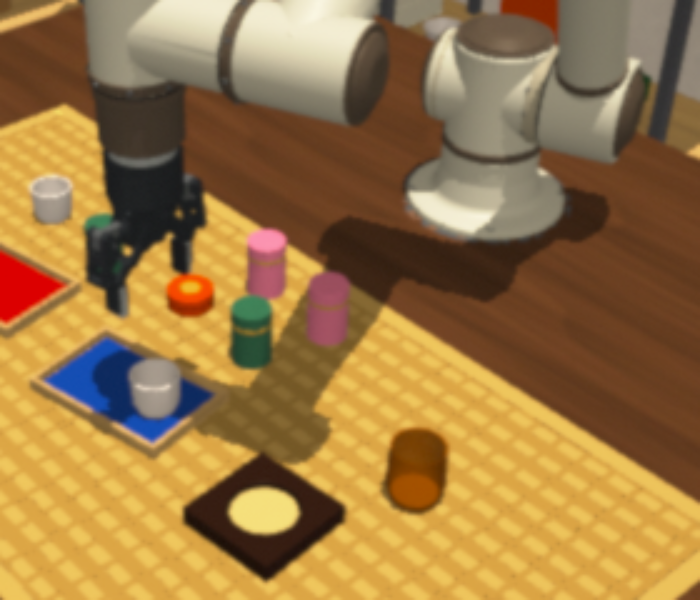

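The first cup stands upright in the blue tray at crop (155,388), with contact within 1 mm of the expected height. Now the second cup.

Run:
```python
from act import *
ok=pick(np.array([.4515,-.3285]),.031,30)
if ok and .045<observe()['gripper_width']<.056:
    place(BLUE-.042*ey,.031)
p,d=grab_frame("scene");cv2.imwrite("pics/p3.png",cv2.resize(p[60:300,160:440,::-1],None,fx=2.5,fy=2.5))
```

```text
at False t 20.68 tcp [ 0.4522 -0.3287  0.0002] F [-0.0073  0.23    1.2479] w 0.0856 j6 0.53
grip t 21.1 tcp [ 0.4518 -0.3286  0.0003] F [-1.2228  0.7139  5.251 ] w 0.0503 j6 0.53
up t 22.32 tcp [ 0.4509 -0.3282  0.1275] F [-0.4776  0.6817 -1.0619] w 0.0507 j6 0.53
placed True t 25.18 tcp [ 0.6    -0.0202  0.0053] F [-0.3834  0.4806  5.0697] w 0.0506 j6 -0.05
clear t 27.2 tcp [ 0.5991 -0.0203  0.1276] F [-0.3254  0.3595  0.2919] w 0.0854 j6 -0.05
```

View pics/p3.png

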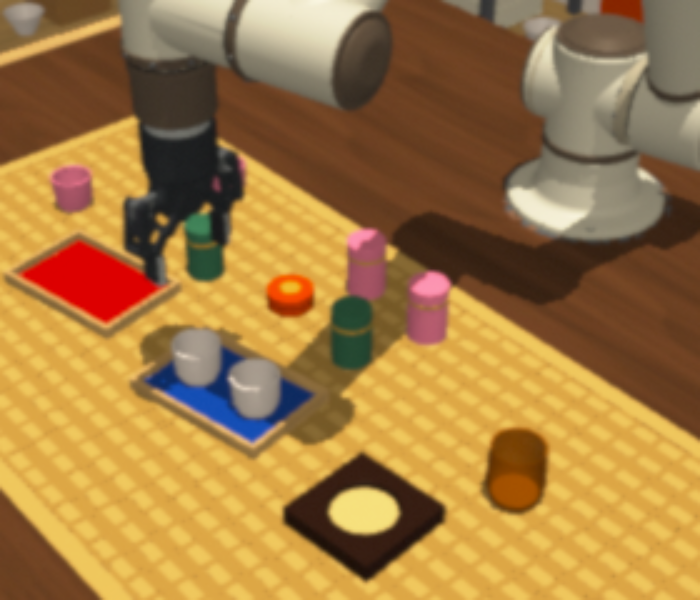

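Both cups stand upright side by side in the blue tray, at crop (196,358) and (255,388). Now the tins.

Run:
```python
from act import *
for xy,s in(((.4737,-.1815),-1),((.450,.0588),1)):
    ok=pick(np.array(xy),.045,35,zh=.17)
    if not ok or not .041<observe()['gripper_width']<.050: print("BAD");break
    place(RED+s*.042*ey,.045,zh=.17)
p,d=grab_frame("scene");cv2.imwrite("pics/p4.png",cv2.resize(p[60:300,160:440,::-1],None,fx=2.5,fy=2.5))
```

```text
at False t 29.27 tcp [ 0.4744 -0.1815  0.0141] F [ 0.1941 -0.2925 -0.0936] w 0.0854 j6 0.23
grip t 29.73 tcp [ 0.4739 -0.1816  0.0141] F [-1.7943  0.2898  5.0301] w 0.0452 j6 0.23
up t 30.92 tcp [ 0.473  -0.1814  0.1376] F [ 0.2578  0.1677 -1.7196] w 0.0452 j6 0.23
placed True t 33.16 tcp [ 0.604  -0.2888  0.0192] F [-0.6917  0.9209  4.1746] w 0.0454 j6 0.39
clear t 35.2 tcp [ 0.6032 -0.2885  0.1374] F [ 0.1032 -0.3918 -0.1055] w 0.0854 j6 0.39
at False t 37.81 tcp [0.4505 0.059  0.014 ] F [-0.181  -0.1193 -0.0241] w 0.0854 j6 -0.3
grip t 38.26 tcp [0.4503 0.059  0.0141] F [-1.7013  0.4364  5.383 ] w 0.0451 j6 -0.3
up t 39.45 tcp [0.4494 0.0585 0.1377] F [ 0.2314  0.606  -0.2538] w 0.0454 j6 -0.3
placed True t 42.13 tcp [ 0.5884 -0.2063  0.0191] F [-0.169   0.4543  4.0946] w 0.0452 j6 0.26
clear t 44.17 tcp [ 0.5876 -0.2061  0.1375] F [-0.7106 -0.1261 -0.3261] w 0.0852 j6 0.26
```

View pics/p4.png

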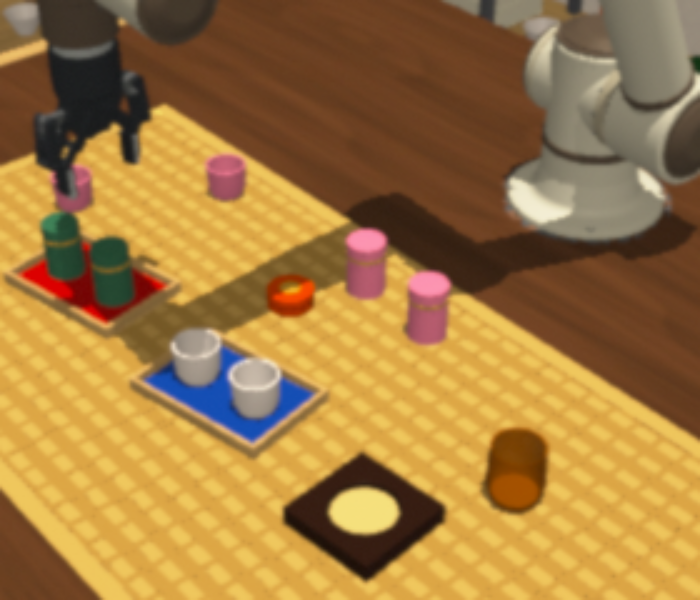

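Both tins stand in the red tray, at crop (63,245) and (112,272). Before the box, I'll measure the placed objects, box and plinth again, so the camera can be checked against the robot frame.

Run:
```python
from act import *
shot("b");
for n in("top","scene"):
    z=np.load(n+"_b.npz");detect(n,z['p'],z['d'])
    P=pts(n,z['d']);h=cv2.cvtColor(z['p'],cv2.COLOR_RGB2HSV)
    # plinth: pixels by depth z 18..26 near
    m=((np.abs(P[...,0]-.604)<.08)&(np.abs(P[...,1]-.258)<.08)&(P[...,2]>.0175)&(P[...,2]<.03)).astype(np.uint8)
    cs,_=cv2.findContours(m,cv2.RETR_EXTERNAL,cv2.CHAIN_APPROX_NONE);c=max(cs,key=len).reshape(-1,2)
    print(n,"plinth",cv2.minAreaRect((ray(n,c,.022)*1000).astype(np.float32)))
t=cv2.imread("pics/top_b.png");cv2.imwrite("pics/top_bc.png",cv2.resize(t[140:290,170:480],None,fx=2.5,fy=2.5))
```

```text
top green [387. 177.] c [ 586.8 -205.9] size [35.4 39.7] ang 73.9 n 154 zmed 0.074
top white [217. 173.] c [598.1 255.4] size [60.5 61.2] ang 153.9 n 381 zmed 0.014
top white [315. 172.] c [598.6 -21.8] size [57.  59.6] ang 162.3 n 343 zmed 0.0139
top white [287. 178.] c [583.2  61.8] size [54.3 57. ] ang 101.6 n 323 zmed 0.0142
top red [395. 166.] c [ 632.3 -244. ] size [33.2 20.1] ang 28.9 n 70 zmed 0.0051
top red [423. 187.] c [ 575.5 -322.9] size [25.4 40.9] ang 89.0 n 89 zmed 0.0051
top blue [300. 177.] c [592.2  22.4] size [101.5 161.9] ang 10.7 n 1174 zmed 0.0048
top pale [217. 171.] c [605.6 260.8] size [66.5 67.8] ang 6.5 n 446 zmed 0.0142
  depth top cup [577.5 519.5] 72.5 484
  depth top cup [599.8 -21. ] 26.3 96
  depth top cup [584.7  61. ] 26.4 93
  depth top cup [ 513.8 -419.7] 26.5 106
  depth top cup [474.2 333.9] 23.7 29
  depth top cup [466.8 319.3] 27.8 40
  depth top cup [ 346.5 -312.4] 26.5 95
  depth top tall [577.8 524.9] 34.2 405
  depth top tall [ 587.8 -206.6] 23.1 233
  depth top tall [ 598.3 -296.9] 20.2 82
  depth top tall [539.2 585.9] 7.4 25
  depth to
[... 1105 characters left out ...]
7 85
  depth scene cup [359.6  85. ] 22.8 93
  depth scene cup [601.4 -19.1] 29.4 187
  depth scene cup [585.6  62.9] 29.3 203
  depth scene cup [460.  319.8] 22.8 108
  depth scene cup [473.8 329.3] 29.0 150
  depth scene cup [578.4 488.9] 18.4 25
  depth scene cup [582.1 526.7] 74.6 705
  depth scene tall [ 605.7 -285.4] 27.3 167
  depth scene tall [351.8 -27.6] 26.3 154
  depth scene tall [ 589.4 -203.5] 24.6 182
  depth scene tall [357.1  82.1] 26.4 180
  depth scene tall [469.5 328.1] 31.3 147
  depth scene tall [581.2 529.5] 36.5 675
  depth scene tall [541.1 588. ] 7.3 42
scene plinth ((607.9246826171875, 261.71466064453125), (116.6540756225586, 114.38715362548828), 5.673189163208008)
```

View pics/top_bc.png

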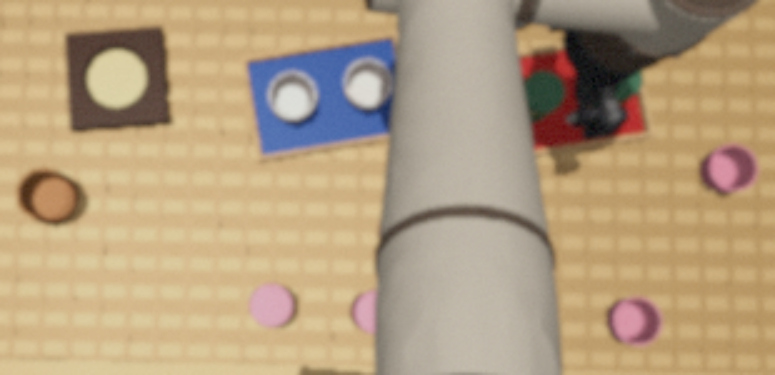

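The top camera agrees with the robot frame to about 1 mm: the cups measure (599.8,−21) and (584.7,61) against commanded (599.8,−20.3) and (584.2,62.3). I'll use the top view's plinth centre (605.6,259.5) and box centre (437.4,−64.4).

Run:
```python
from act import *
ok=pick(np.array([.4376,-.0642]),.025,35)
p,d=grab_frame("scene");cv2.imwrite("pics/p5.png",cv2.resize(p[60:300,160:440,::-1],None,fx=2.5,fy=2.5))
```

```text
at False t 46.43 tcp [ 0.4382 -0.0642 -0.0061] F [ 0.382   0.0304 -0.3602] w 0.0857 j6 -0.04
grip t 46.84 tcp [ 0.4379 -0.0641 -0.0056] F [-0.9684  0.133   4.6505] w 0.0546 j6 -0.04
up t 48.12 tcp [ 0.437  -0.0643  0.1278] F [ 0.9828  0.4061 -0.4285] w 0.0547 j6 -0.04
```

View pics/p5.png

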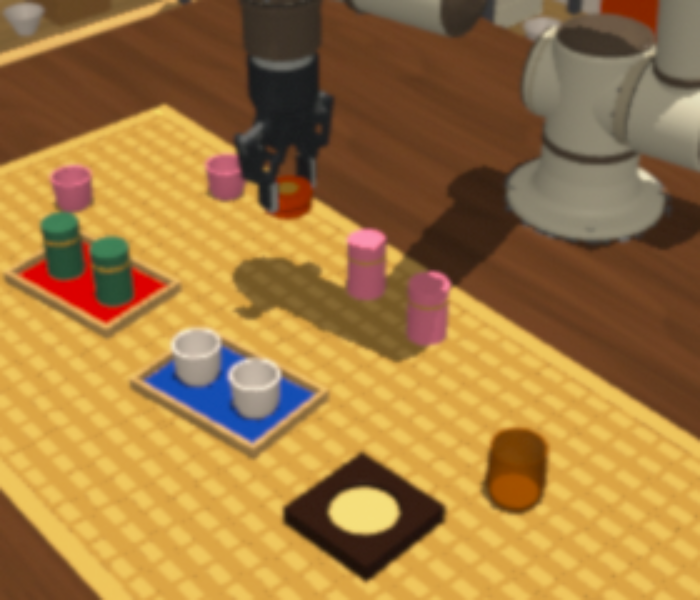

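The box is held level at crop (290,197), with the fingertips about halfway down its side. Next I'll seat it in the recess.

Run:
```python
from act import *
place(np.array([.6056,.2592]),.025,floor=.014)
movej([-1.059,.385,.008,0,-1.194,-.259])
pause(.5);st()
shot("f")
for n in("top","scene"):
    z=np.load(n+"_f.npz");detect(n,z['p'],z['d'])
    P=pts(n,z['d']);m=(np.hypot(P[...,0]-.6056,P[...,1]-.2592)<.05)&(P[...,2]>.030)&(P[...,2]<.06)
    q=P[m];A=np.c_[q[:,:2]-q[:,:2].mean(0),np.ones(len(q))];print(n,"boxtop",cv2.minEnclosingCircle((q[:,:2]*1000).astype(np.float32)),"plane",np.linalg.lstsq(A,q[:,2],rcond=None)[0],len(q))
p=cv2.imread("pics/scene_f.png");cv2.imwrite("pics/f1.png",cv2.resize(p[60:300,160:440],None,fx=2.5,fy=2.5))
t=cv2.imread("pics/top_f.png");cv2.imwrite("pics/f2.png",cv2.resize(t[140:290,90:480],None,fx=2,fy=2))
```

```text
placed True t 51.07 tcp [0.6058 0.2594 0.0085] F [-1.5003 -1.2446  3.5589] w 0.0545 j6 -0.46
clear t 53.04 tcp [0.605  0.2589 0.1275] F [ 0.6124  0.3182 -0.0789] w 0.0855 j6 -0.46
 t 56.95 tcp [ 0.1566 -0.6051  0.2184] F [ 0.0168 -0.2996 -0.0495] w 0.0855 j6 -0.26
top green [417. 171.] c [ 601.7 -288.1] size [39.1 43.3] ang 32.0 n 187 zmed 0.0737
top green [387. 177.] c [ 586.1 -203.8] size [38.6 41.8] ang 43.3 n 178 zmed 0.074
top white [317. 173.] c [599.2 -23.5] size [56.6 64.9] ang 7.0 n 359 zmed 0.0131
top white [286. 178.] c [583.2  62.1] size [54.7 57.9] ang 93.2 n 335 zmed 0.0136
top red [397. 178.] c [ 596.2 -246.5] size [106.7 165.5] ang 10.3 n 1470 zmed 0.0048
top blue [302. 177.] c [592.2  22.4] size [101.5 161.9] ang 10.7 n 1250 zmed 0.0049
  depth top cup [577.8 520.4] 72.9 480
  depth top cup [605.5 258.1] 27.8 244
  depth top cup [600.2 -21.1] 26.3 96
  depth top cup [584.5  61.5] 26.0 91
  depth top cup [ 598.8 -282.8] 20.8 40
  depth top cup [ 581.6 -199.1] 20.4 31
  depth top cup [ 514.7 -420.2] 26.6 108
  depth top cup [475.4 334.7] 23.2 29
  depth top cup [466.7 
[... 1204 characters left out ...]
 22.3 86
  depth scene cup [359.8  86. ] 23.0 91
  depth scene cup [600.7 -19.8] 29.8 193
  depth scene cup [587.5  61.2] 29.9 204
  depth scene cup [459.1 319.2] 22.9 107
  depth scene cup [473.5 329.7] 29.0 157
  depth scene cup [605.2 260.3] 29.9 313
  depth scene cup [582.8 527.2] 74.5 699
  depth scene tall [ 605.4 -287.1] 27.0 166
  depth scene tall [351.  -26.3] 26.4 154
  depth scene tall [ 589.2 -202.7] 25.2 183
  depth scene tall [356.7  81. ] 27.9 179
  depth scene tall [468.4 328.3] 30.8 146
  depth scene tall [579.7 529. ] 35.6 655
  depth scene tall [540.6 587.9] 8.0 41
scene boxtop ((605.968994140625, 261.09307861328125), 30.900503158569336) plane [-0.0333 -0.0449  0.0385] 364
```

View pics/f1.png

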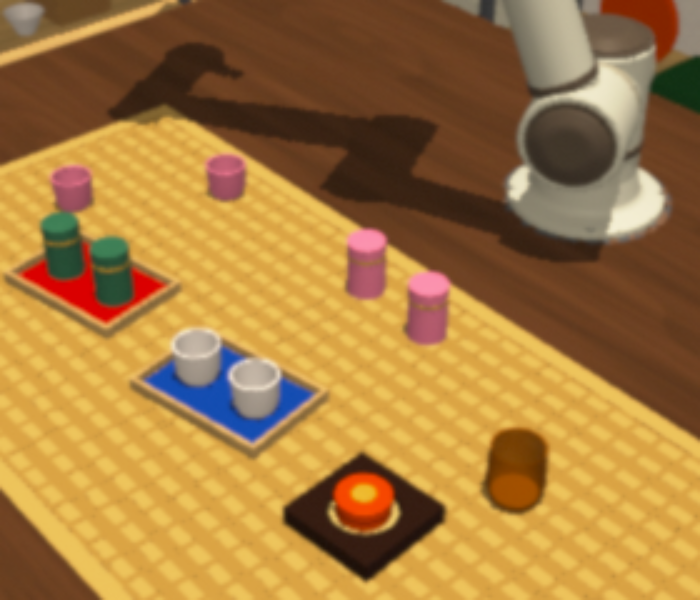

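View pics/f2.png

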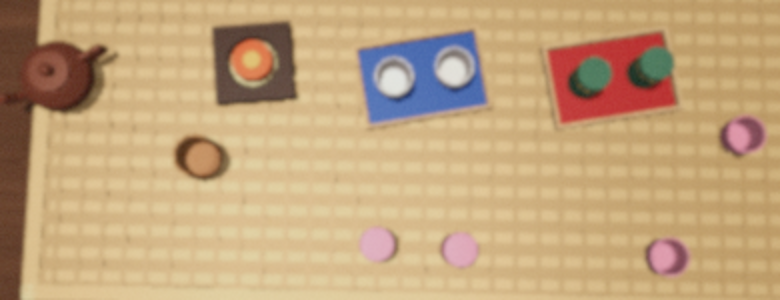

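Everything is in place. The box sits inside the pale ring at scene crop (364,502) with the dot up and its top at about 38 mm, as designed. Both cups and both tins stand upright in their trays, and the pitcher, teapot and pink pieces haven't moved. Handing in.

```bash
python3 -c "
from station import *
print(close_job())"
```

```text
the job is handed in; nothing more can be done
None
```

I handed the job in at about 57 s of the 122 s allowed. I moved the cups first, then the tins, then the lacquer box.

- **Cups and tins:** Both white cups stand upright side by side in the blue tray, and both green tins stand upright in the red tray. Each was set down slowly, stopping on light contact with about 3 to 5 N shown on the tool.
- **Lacquer box:** It sits in the plinth recess with its brass dot up. Its top measures about 38 mm in both views, which matches a 14 mm floor plus the 24 mm box. Its centre is within about 2 mm of the recess centre. The plane fit of its top showed small tilts (about 1.5° in the top view and 3° in the scene view, in differing directions). I put that down to depth noise at the edges.
- **Left alone:** The pitcher, teapot and pink look-alikes measured within a few millimetres (camera noise) of where they started.

**Check that disagreed:** The reported tool point did not match the stated fingertip position. The camera, and then a guarded touch on bare mat, showed the fingertips about 31.5 mm higher than stated. I corrected for this in every grasp and placing. Contact then came within about 1 to 1.5 mm of the expected height for the cups and tins and about 1 mm for the box.

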